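# Pin the end weight, lift the lever at its balance point, hold it over its bearing

### The arm

A 6-joint arm with a two-finger parallel gripper is mounted at the origin on a cart in front of the work surface, level with it; the furniture and walls round the work are solid. World frame = base frame: x ahead of the robot, y to its left, z up, the work surface at z = 0. Lengths are in m, angles in rad, forces in N, time in s.
With the tool pointing down it reaches from about 0.25 to 0.775 m from the base axis. Payload 4 kg.
Tool frame: the origin (TCP) lies on the centre line of the jaws, within the pads' length; the fingertips stand 25 mm ahead of it and the grasp point (between the pads) lies 6 mm ahead of it; z points along the fingers, y is the line along which they close (so a half turn about z gives the same grasp; the last joint's range is limited). The gripper opens to 94 mm and grips with 3 to 60 N. Pads are 16 mm wide; open, the fingers measure 119 mm over their backs; the gripper's body (75 mm by 177 mm) begins 78 mm behind the grasp point.
Start: joints at [-1.449, 0.087, 1.371, -0, 1.684, -0.103], TCP at [0.123, -0.536, 0.192] pointing down, gripper open.
Joint ranges: [-3.1, 3.1], [-0.76, 2.03], [0.27, 2.55], [-1.08, 4.22], [0.17, 2.65], [-2.57, 2.57]. Speed limits (rad/s): [2.79, 2.79, 3.14, 3.14, 3.14, 3.14].

### API

Orientations are given as [roll, pitch, yaw] about the fixed x, y, z axes, in that order (R = Rz(yaw) Ry(pitch) Rx(roll)).
In Python, from bench import robot, imaging gives the robot as it stands. The module is installed in compiled form; this text tells all that it offers.
- The arm moves only by the tool drive_tool, never from a script. Its argument "series" is a list of rows, each a list of 3 entries, a list of its own where there are three numbers: the finger opening in m, from 0 to 0.094, then the shift along the tool's x, y, z in m, then the turn, a rotation vector about the tool's x, y, z in rad. A call has 1 to 5 rows; each row is the pose to reach, as a shift and turn from the pose commanded when the call began, along the tool's axes at that moment; what a row does not reach only later rows make up. A row lasts 1/8 s, in which the tool goes at most 62.5 mm and 10.7 degrees, less where a joint would pass 70% of its speed; a pose out of reach is approached as far as the arm can. A call with a gripper value outside its range is refused whole. The fingers move at their own pace and stop on an object; the grip force is fixed at half the most. Time passes only in rows, so rows that repeat a pose let the fingers close. It gives the time, the measured TCP pose, the force, the opening and the grip force at its end, in the units of the state.
- robot.get_obs(): the state, without advancing time (a new reading comes with each control period).
- imaging.snapshot(name): name is "scene" or "side" or "wrist"; returns the picture (384x512x3 uint8, red, green, blue); there is no depth.
- imaging.get_calibration(name): a dict with "intrinsics" (3x3 intrinsics, pixels), "position" and "rotation" of the camera in the world. Camera axes: x right, y up, looking along -z (the intrinsics and any distortion apply to the point x, -y, -z); pixel columns grow to the right and rows downward; lengths in m; the calibration is good to about 2 mm. A picture is of the moment at which its call begins: read the wrist's pose just before it. get_calibration takes no time and is no camera call; for the wrist camera it gives the pose at the moment of the call.
- robot.close_job(): hands the job in; it is judged then, once.
The state is a dict: "time": time; "joint_positions": joint angles; "qvel": joint speeds; "joint_torque": joint torques, N m; "tool_pos": TCP position; "ee_rot": TCP orientation; "wrist_force": force on the tool from outside, world axes, zero at the start; "wrist_torque": the same for the moment, N m; "width": finger opening in m; "finger_force": force on a finger pad.
Only numpy, scipy, OpenCV 4.12 (cv2) and the standard library are available. Lean on these libraries where they do the work, as an engineer would, in place of code of your own. Each camera call takes 0.05 s, during which the arm holds its last target. There are 200 camera calls.

### The job

Take the loose retaining pin out of its wooden rest and push it fully home through the lever's socket and the weight's shank, so that the weight is locked on. Then, gripping the bar at the balance point, lift the lever level and finish while still holding it level and still about 50 mm above the place where it would sit in the fixture: axle straight over the two saddle notches, weight end on the side of the rest post, bar in line with the fixture. Do not set it down or let go, do not let it tip on the way, and leave the tape roll, the cutters and the push-button part alone.

Things in the scene. Friction and masses are not known exactly. Their poses are not given: they have to be found in the camera images.
- lever: Offset lever, grey cast part lying flat on the bench, 263 mm long, 0.55 kg, loose. Its origin lies on its underside, under the centre of the pin hole; z up. A box-shaped socket (x -37 to +25 mm, 44 mm wide in y, 40 mm high) with a vertical 13 mm hole through its 8 mm roof and 8 mm floor at x = 0, y = 0; from the socket a straight bar 14 mm wide (y) and 36 mm high (z 0 to 36 mm) runs to -x, ending in a round boss with a cross axle.
- lever_hole (a point): Centre of the pin hole's mouth in the top face of the lever's socket, 40 mm above the lever's underside; axes as the lever's.
- lever_balance (a point): Balance point of lever, weight and pin together: on the bar's centre line 59 mm from the pin hole's axis toward the axle, 18 mm above the lever's underside. Grip the 14 mm wide bar across its sides here.
- lever_axle (a point): Middle of the lever's cross axle (steel, 14 mm diameter, 64 mm long, along the lever's y), 215 mm from the pin hole's axis toward -x and 18 mm above the lever's underside.
- weight: Dark steel end weight, block 42 x 56 x 44 mm, 0.22 kg, loose; its shank (28 mm wide, 22 mm high) already sits with 1 to 2 mm of play in the lever's socket, with its 13 mm cross hole within 1 mm under the socket's holes. Origin on the hole's axis at the height of the block's underside; the block lies at x +28 to +70 mm. Only the pin locks it to the lever.
- weight_hole (a point): Middle of the cross hole in the weight's shank.
- pin: Loose steel retaining pin, 0.05 kg, standing upright in its rest. Origin at the lower tip of the shank, z up along the pin to the head. Shank 10 mm diameter, 38 mm long, tapered over the last 5 mm; then a flange 22 mm diameter, 3 mm thick; then a round grip 15 mm diameter, 22 mm high; 63 mm in all. Fully home the flange lies on the socket's roof and the tip is 2 mm above the lever's underside.
- pin_rest: Fixed wooden rest, 52 x 52 x 45 mm, with one upright 11.5 mm hole 40 mm deep in which the pin stands with its flange on the top face. Origin at the centre of its underside.
- fixture: Fixed aluminium fixture. Base plate 290 x 80 x 12 mm, lying from x = -35 to +255 mm in its frame. Over its origin (underside of the plate) stand two saddle cheeks, 50 mm wide along x and 70 mm high, at y = -19 and +19 mm, with an open-topped notch 16 mm wide across each; a 42 mm high rest post with a rubber top stands at x = +215 mm. z up.
- fixture_seat (a point): Where the middle of the axle would lie with the lever seated: between the notches, 60 mm above the bench; axes as the fixture's. Seated, the lever's x axis would point along the fixture's x, the weight beyond the rest post.
- tape: Bystander: tan tape roll, 86 mm across, 18 mm high, lying flat; origin under its centre.
- cutters: Bystander: side cutters 54 x 134 x 11 mm, lying flat; origin under the centre.
- button_part: Bystander: small pale push-button part, 21 x 23 x 38 mm, standing; origin under its centre.

How it is judged:
On the way, in this order (a step that is already met when the one before it is completed fails the run):
1. the pin is fully home through socket and shank while the lever still lies on the bench (z of pin in the frame of lever below 0.005 m and horizontal distance between pin and lever_hole below 0.005 m and horizontal distance between pin and weight_hole below 0.005 m and angle between pin's own z axis and vertical below 0.15 rad and height (world z) of lever below 0.008 m), for 0.2 s.
2. the lever is lifted clear of the bench, gripped at its balance point (height (world z) of lever above 0.02 m and contact force between the fingers and lever above 2 N and horizontal distance between the grasp point and lever_balance below 0.018 m), for 0.2 s.
At the end, for the whole second after the job is handed in: Fingers hold the lever within 18 mm of its balance point; level to 4 deg, still, axle 30-75 mm above its seat, within 15 mm sideways, in line to 7 deg, weight on the rest post's side; pin home (4 mm), weight locked on; fixture untouched (contact force between the fingers and lever above 2 N and horizontal distance between the grasp point and lever_balance below 0.018 m and angle between lever's own z axis and vertical below 0.07 rad and horizontal distance between lever_axle and fixture_seat below 0.015 m and z of lever_axle in the frame of fixture_seat between 0.03 and 0.075 m and angle between the x axis of lever and the x axis of fixture, either way round below 0.12 rad and x of lever in the frame of fixture above 0.15 m and z of pin in the frame of lever below 0.006 m and horizontal distance between pin and lever_hole below 0.006 m and distance between weight_hole and lever_hole below 0.03 m and contact force between each of lever, weight and fixture below 0.1 N and contact force between the arm and weight below 0.1 N and contact force between the arm and pin below 0.1 N and linear speed of lever below 0.02 m/s and angular speed of lever below 0.1 rad/s); the arm keeps its last pose, push and grip.
It fails at once if the lever tips more than 15 degrees (angle between lever's own z axis and vertical above 0.26 rad).
It fails at once if the tape roll, the cutters or the push-button part is moved by more than 25 mm (distance of any of tape, cutters, button_part from where it was at the start of the episode above 0.025 m).
It also fails if it takes over 51 s, if anything falls off the work surface, if the arm or the gripper's body presses on something with over 40 N, if the wrist force passes 120 N, or if a joint passes its speed limit or range.

## Working session

There is one attempt and no reset: what is moved stays moved. The work goes in short steps, Python scripts to look and compute and a tool call to move; the robot and the scene stay as the last step left them, time stands still between calls to the robot, and variables do not carry over. Pictures are saved under pics/ and viewed, at most 10 in all, crops included, and the job is handed in when it is done.

Besides the shell and the picture viewer there is one more tool, called after "Request:" by a JSON object that holds its "op" and its "data", one argument or row to a line. drive_tool: Moves the arm, as the interface text tells. Its arguments: {"type":"object","properties":{"series":{"type":"array"}},"required":["series"]}

```bash
mkdir -p pics; cat > h.py <<'E'
import numpy as np, cv2
from bench import robot, imaging
def snap(n,f,crop=None,s=1):
    im=imaging.snapshot(n)[:,:,::-1]
    cv2.imwrite('pics/raw_'+f,im)
    if crop: im=im[crop[1]:crop[3],crop[0]:crop[2]]
    cv2.imwrite('pics/'+f,cv2.resize(im,None,fx=s,fy=s,interpolation=cv2.INTER_CUBIC))
def ray(c,u,v):
    K=np.array(c['intrinsics']);d=np.linalg.inv(K)@[u,v,1]
    return np.array(c['position']),np.array(c['rotation'])@[d[0],-d[1],-d[2]]
def at(c,u,v,z):
    p,d=ray(c,u,v);return p+d*(z-p[2])/d[2]
def proj(c,P):
    q=np.array(c['rotation']).T@(np.array(P)-np.array(c['position']));k=np.array(c['intrinsics'])@[q[0],-q[1],-q[2]];return k[:2]/k[2]
E
python3 - <<'E'
from h import *
print(robot.get_obs())
for n in('scene','side','wrist'):
    c=imaging.get_calibration(n);print(n,c)
snap('scene','a.png',None,1.5625);snap('side','b.png',None,1.5625)
E
```

```text
{'time': 0.0, 'joint_positions': array([-1.44912065e+00,  8.79096775e-02,  1.37222230e+00,  2.27143211e-05,
        1.68359300e+00, -1.03087415e-01]), 'qvel': array([-1.10847416e-04,  3.05373299e-04,  2.98293097e-04, -9.33782019e-05,
        5.72273374e-04, -1.42464630e-03]), 'joint_torque': array([-1.39872256e-03, -3.40186143e+01, -3.02427685e+01,  7.17724487e-02,
        3.32691742e-02, -1.85771105e-04]), 'tool_pos': array([ 0.12252244, -0.53559644,  0.19074519]), 'ee_rot': array([-3.13947397e+00, -2.41882219e-04,  2.24765365e-01]), 'wrist_force': array([0.36310722, 0.22637878, 0.28423536]), 'wrist_torque': array([-0.03191734, -0.00994969, -0.039633  ]), 'finger_force': 0.0, 'width': 0.0938721093684909}
scene {'intrinsics': array([[433.39970337,   0.        , 257.91327163],
       [  0.        , 433.39970337, 186.35871741],
       [  0.        ,   0.        ,   1.        ]]), 'position': array([-0.29513136,  0.50679808,  0.55712623]), 'rotation': array([ 1.14553299, -0.00543258, -2.22384695])}
side {'intrinsics': array([[403.29340607,   0.        , 252.01894643],
       [  0.        , 403.29340607, 188.99987695],
       [  0.        ,   0.        ,   1.        ]]), 'position': array([0.57315458, 0.67040842, 0.59758633]), 'rotation': array([1.00936183, 0.00947189, 3.11424252])}
wrist {'intrinsics': array([[311.04590392,   0.        , 256.30248494],
       [  0.        , 311.04590392, 192.25569512],
       [  0.        ,   0.        ,   1.        ]]), 'position': array([ 0.19884144, -0.51938432,  0.38331134]), 'rotation': array([-0.26436313,  0.00294898, -1.34693265])}
```

View pics/a.png

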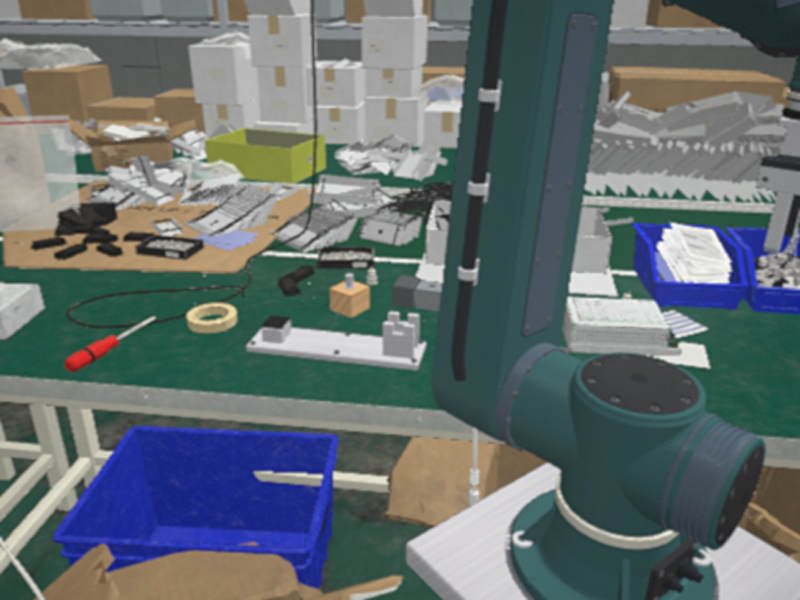

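View pics/b.png

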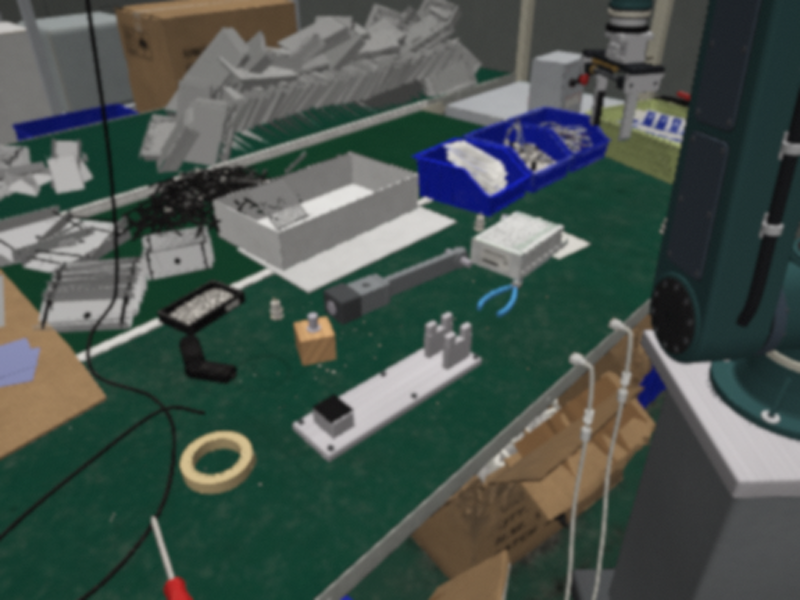

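```bash
python3 - <<'E'
s=open('h.py').read()
s=s.replace("import numpy as np, cv2","import numpy as np, cv2\nfrom scipy.spatial.transform import Rotation as Ro")
s=s.replace("np.array(c['rotation'])","Ro.from_euler('xyz',c['rotation']).as_matrix()")
open('h.py','w').write(s)
import cv2
im=cv2.imread('pics/raw_b.png')[150:300,170:330]
cv2.imwrite('pics/c.png',cv2.resize(im,None,fx=4,fy=4,interpolation=cv2.INTER_CUBIC))
E
```

```text
(no output)
```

View pics/c.png

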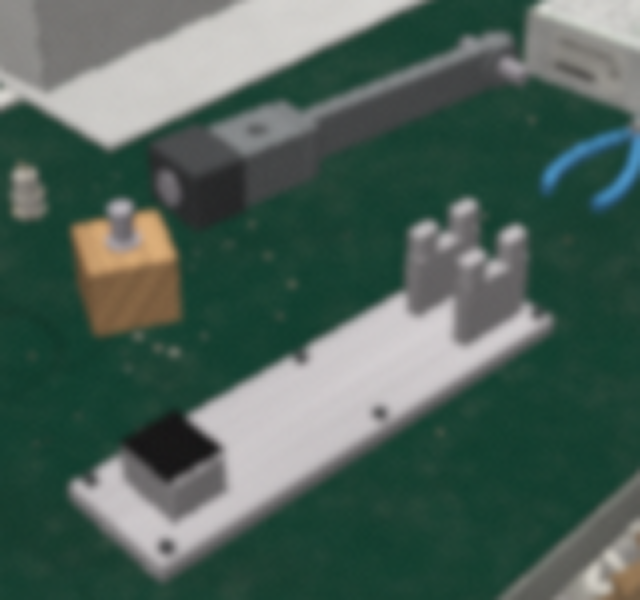

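```bash
python3 - <<'E'
from h import *
c=imaging.get_calibration('side')
def q(n,x,y,z): 
    p=at(c,x/4+170-.4,y/4+150-.4,z);print(n,p.round(4));return p
h=q('hole',258,129,.04);a1=q('axn',514,70,.018);a2=q('axf',468,43,.018)
g=q('bar_end',490,38,.036);w1=q('w',152,150,.044);w2=q('w',188,172,.044);
q('piny',121,205,.07);q('flange',124,243,.048)
[q('rest',*k,.045) for k in((72,226),(160,210),(180,262),(90,276))]
po=q('post',172,446,.042);n1=q('n1',495,271,.053);n2=q('n2',447,241,.053)
[q('plate',*k,.012) for k in((70,488),(163,566),(553,318),(410,290))]
m=(n1+n2)/2;print('fix yaw',np.arctan2(*(po-m)[1::-1]),np.linalg.norm(po-m))
am=(a1+a2)/2;print(am,'lev yaw',np.arctan2(*(h-am)[1::-1]),np.linalg.norm(h[:2]-am[:2]))
q('button',28,216,0);print(imaging.get_calibration('wrist'))
E
```

```text
hole [ 0.6011 -0.2539  0.04  ]
axn [ 0.4144 -0.3664  0.018 ]
axf [ 0.444  -0.4099  0.018 ]
bar_end [ 0.431  -0.3834  0.036 ]
w [ 0.6696 -0.2238  0.044 ]
w [ 0.6449 -0.1962  0.044 ]
piny [ 0.6793 -0.1211  0.07  ]
flange [ 0.6786 -0.1136  0.048 ]
rest [ 0.7121 -0.137   0.045 ]
rest [ 0.6599 -0.1521  0.045 ]
rest [ 0.6449 -0.0972  0.045 ]
rest [ 0.6962 -0.0855  0.045 ]
post [0.6412 0.057  0.042 ]
n1 [ 0.4639 -0.0701  0.053 ]
n2 [ 0.4885 -0.1008  0.053 ]
plate [0.6957 0.0536 0.012 ]
plate [0.6445 0.1093 0.012 ]
plate [ 0.427 -0.078  0.012]
plate [ 0.509  -0.1086  0.012 ]
fix yaw 0.7119499276016011 0.21822194740780274
[ 0.4291853  -0.38816449  0.018     ] lev yaw 0.6629996547296422 0.218119042953097
button [ 0.7538 -0.2156  0.    ]
{'intrinsics': array([[311.04590392,   0.        , 256.30248494],
       [  0.        , 311.04590392, 192.25569512],
       [  0.        ,   0.        ,   1.        ]]), 'position': array([ 0.19884384, -0.51940336,  0.3834236 ]), 'rotation': array([-0.26438322,  0.0027364 , -1.34693273])}
```

Request:
{"op": "drive_tool", "data": {
  "series": [
    [0.094,[0.053,-0.017,-0.006],[0,0,0]],
    [0.094,[0.106,-0.034,-0.012],[0,0,0]],
    [0.094,[0.159,-0.05,-0.018],[0,0,0]],
    [0.094,[0.212,-0.067,-0.024],[0,0,0]],
    [0.094,[0.265,-0.084,-0.03],[0,0,0]]
  ]
}}

```text
time: 0.72
tool_pos: [0.3634, -0.3939, 0.2215]
ee_rot: [-3.141, 0.0, 0.225]
wrist_force: [0.1, -1.4, 0.2]
width: 0.0939
finger_force: 0.0
```

Request:
{"op": "drive_tool", "data": {
  "series": [
    [0.094,[0.053,-0.017,0],[0,0,-0.1]],
    [0.094,[0.106,-0.034,0],[0,0,-0.2]],
    [0.094,[0.159,-0.05,0],[0,0,-0.3]],
    [0.094,[0.212,-0.067,0],[0,0,-0.4]],
    [0.094,[0.264,-0.084,0],[0,0,-0.438]]
  ]
}}

```text
time: 1.35
tool_pos: [0.6021, -0.2533, 0.2211]
ee_rot: [-3.141, 0.001, 0.664]
wrist_force: [-0.8, -0.6, 1.0]
width: 0.0942
finger_force: 0.0
```

Request:
{"op": "drive_tool", "data": {
  "series": [
    [0.094,[0,0,0],[0,0,0]],
    [0.094,[0,0,0],[0,0,0]],
    [0.094,[0,0,0],[0,0,0]]
  ]
}}

```text
time: 1.72
tool_pos: [0.5998, -0.2556, 0.2222]
ee_rot: [3.141, 0.0, 0.661]
wrist_force: [-0.3, -0.1, 0.5]
width: 0.0939
finger_force: 0.0
```

```bash
python3 - <<'E'
from h import *
o=robot.get_obs();print(o['tool_pos'],o['ee_rot'],o['joint_positions'])
c=imaging.get_calibration('wrist');print(c)
snap('wrist','d.png',None,1.5625)
for P in((.601,-.254,.04),(.679,-.119,.07)):print(proj(c,P)*1.5625)
E
```

```text
[ 0.59977238 -0.2555581   0.22219352] [3.14126136e+00 3.83500366e-04 6.60813764e-01] [-4.89448979e-01  3.16282525e-01  1.04176939e+00 -4.96513063e-04
  1.78339485e+00  4.20428720e-01]
{'intrinsics': array([[311.04590392,   0.        , 256.30248494],
       [  0.        , 311.04590392, 192.25569512],
       [  0.        ,   0.        ,   1.        ]]), 'position': array([ 0.66200958, -0.20920395,  0.41471017]), 'rotation': array([-2.64587783e-01,  6.57388546e-04, -9.10894829e-01])}
[398.2255559  268.59608697]
[306.87257079  58.790997  ]
```

View pics/d.png

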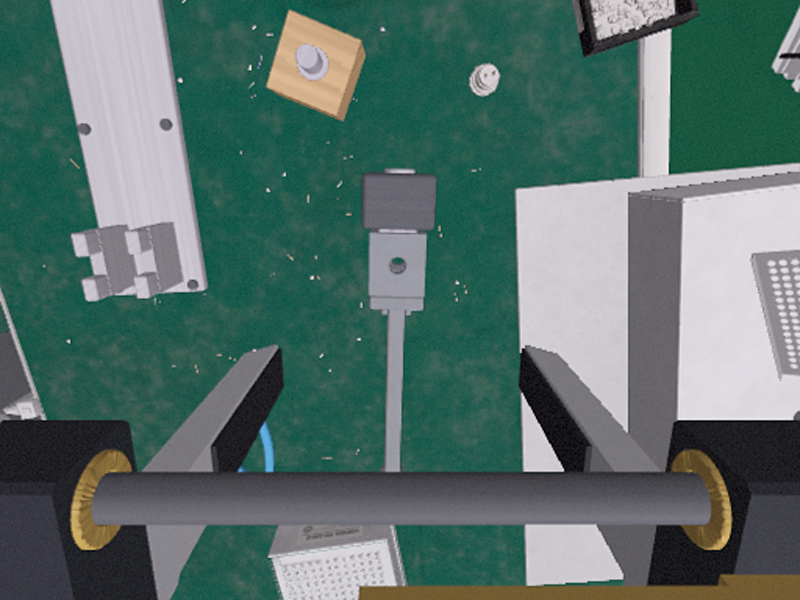

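```bash
python3 - <<'E'
from h import *
c={'intrinsics':imaging.get_calibration('wrist')['intrinsics'],'position':[ 0.66200958, -0.20920395,  0.41471017],'rotation':[-2.64587783e-01,  6.57388546e-04, -9.10894829e-01]}
def q(n,x,y,z): 
    p=at(c,x/1.5625-.2,y/1.5625-.2,z);print(n,p.round(4));return p
h=q('hole',398,265,.04);b1=q('b',396.5,315,.036);b2=q('b',393.5,465,.036)
print('yaw',np.arctan2(*(b1-b2)[1::-1]),np.arctan2(*(h-b2)[1::-1]))
q('pintop',306.5,55,.07);q('flange',311.5,65,.048)
q('wl',363,202,.044);q('wr',436,202,.044)
# cheek tops corners
n=[q('chk',*k,.07) for k in((81,244),(138,240),(95,288),(148,286))]
q('plate r',206,290,.012);
a=q('ple',162,0,.012);b=q('ple',200,260,.012);print('fyaw',np.arctan2(*(a-b)[1::-1]))
q('hole',166,124,.012);q('hole',84,129,.012);q('hole',193,285,.012)
E
```

```text
hole [ 0.6032 -0.2518  0.04  ]
b [ 0.5691 -0.2765  0.036 ]
b [ 0.4573 -0.3595  0.036 ]
yaw 0.6384487596252095 0.6362159961996117
pintop [ 0.6807 -0.1173  0.07  ]
flange [ 0.6789 -0.1177  0.048 ]
wl [ 0.6257 -0.2013  0.044 ]
wr [ 0.6592 -0.2445  0.044 ]
chk [ 0.4814 -0.0606  0.07  ]
chk [ 0.5088 -0.0913  0.07  ]
chk [ 0.4588 -0.0841  0.07  ]
chk [ 0.4838 -0.1139  0.07  ]
plate r [ 0.4812 -0.1387  0.012 ]
ple [0.649  0.0033 0.012 ]
ple [ 0.5002 -0.121   0.012 ]
fyaw 0.6961269287635161
hole [ 0.5762 -0.0432  0.012 ]
hole [0.5336 0.0057 0.012 ]
hole [ 0.4781 -0.1277  0.012 ]
```

Request:
{"op": "drive_tool", "data": {
  "series": [
    [0.06,[0.049,-0.02,0.0],[0,0,0.02]],
    [0.06,[0.098,-0.04,0.03],[0,0,0.02]],
    [0.06,[0.1475,-0.0595,0.06],[0,0,0.02]],
    [0.06,[0.1475,-0.0595,0.092],[0,0,0.02]],
    [0.06,[0.1475,-0.0595,0.092],[0,0,0.02]]
  ]
}}

```text
time: 2.4
tool_pos: [0.6781, -0.1168, 0.1263]
ee_rot: [-3.136, 0.005, 0.642]
wrist_force: [-0.7, -0.2, -0.1]
width: 0.0597
finger_force: 0.0
```

Request:
{"op": "drive_tool", "data": {
  "series": [
    [0.05,[0,0,0],[0,0,0]],
    [0.05,[0,0,0],[0,0,0]]
  ]
}}

```text
time: 2.65
tool_pos: [0.6813, -0.1183, 0.1328]
ee_rot: [3.138, -0.003, 0.641]
wrist_force: [-0.1, 0.9, 0.4]
width: 0.0501
finger_force: 0.0
```

```bash
python3 - <<'E'
from h import *
o=robot.get_obs();print(o['tool_pos'],o['ee_rot'])
c=imaging.get_calibration('wrist');print(c)
snap('wrist','e.png',None,1.5625)
for P in((.680,-.118,.07),(.68,-.118,.048),(.603,-.252,.04)):print(proj(c,P)*1.5625)
E
```

```text
[ 0.68129147 -0.11830093  0.1328048 ] [ 3.13799381e+00 -2.74384480e-03  6.41063670e-01]
{'intrinsics': array([[311.04590392,   0.        , 256.30248494],
       [  0.        , 311.04590392, 192.25569512],
       [  0.        ,   0.        ,   1.        ]]), 'position': array([ 0.74357808, -0.07298347,  0.32560308]), 'rotation': array([-0.26145112, -0.00267291, -0.93064999])}
[395.821559   317.07966016]
[396.06529199 306.26349983]
[486.39232895 502.41266851]
```

View pics/e.png

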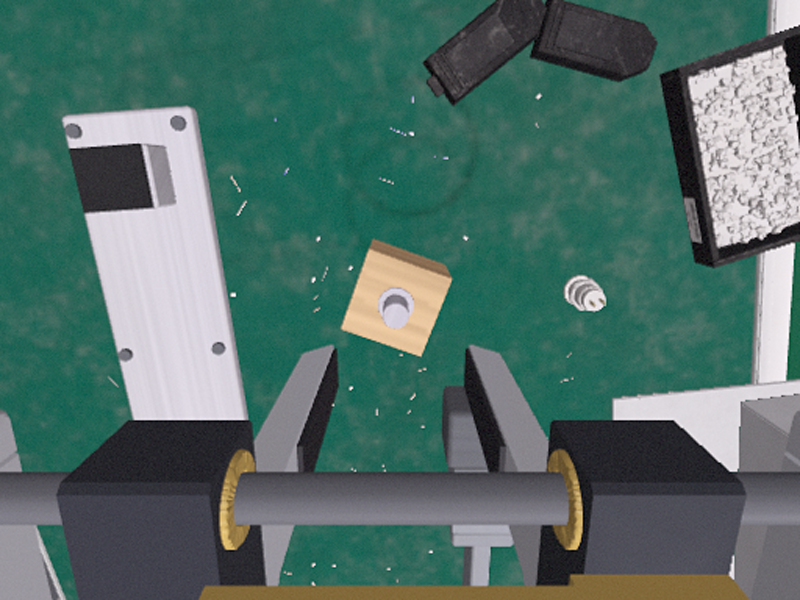

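Request:
{"op": "drive_tool", "data": {
  "series": [
    [0.05,[0.0,-0.001,0.025],[0,0,0]],
    [0.05,[0.0,-0.001,0.045],[0,0,0]],
    [0.05,[0.0,-0.001,0.053],[0,0,0]],
    [0.05,[0,-0.001,0.053],[0,0,0]],
    [0.05,[0,-0.001,0.053],[0,0,0]]
  ]
}}

```text
time: 3.32
tool_pos: [0.6805, -0.1162, 0.0779]
ee_rot: [3.14, -0.001, 0.643]
wrist_force: [-0.6, -1.0, 0.9]
width: 0.0502
finger_force: 0.0
```

```bash
python3 - <<'E'
from h import *
o=robot.get_obs();print(o['tool_pos'],o['ee_rot'],o['qvel'],o['wrist_force'])
E
```

```text
[ 0.68053498 -0.11619971  0.07792709] [ 3.14015373e+00 -1.04723065e-03  6.42811994e-01] [ 0.00107451 -0.00534163 -0.00471517 -0.000522   -0.0009124   0.00094557] [-0.59127046 -0.99092061  0.89735139]
```

Request:
{"op": "drive_tool", "data": {
  "series": [
    [0.05,[0,0,0.002],[0,0,0]],
    [0.025,[0,0,0.002],[0,0,0]],
    [0.008,[0,0,0.002],[0,0,0]],
    [0.008,[0,0,0.002],[0,0,0]],
    [0.008,[0,0,0.002],[0,0,0]]
  ]
}}

```text
time: 3.95
tool_pos: [0.6799, -0.116, 0.0749]
ee_rot: [3.141, -0.0, 0.643]
wrist_force: [0.3, 0.0, -0.0]
width: 0.0135
finger_force: 0.0
```

Request:
{"op": "drive_tool", "data": {
  "series": [
    [0.005,[0,0,0],[0,0,0]],
    [0.005,[0,0,0],[0,0,0]],
    [0.005,[0,0,0],[0,0,0]]
  ]
}}

```text
time: 4.32
tool_pos: [0.6799, -0.1161, 0.0749]
ee_rot: [3.142, 0.0, 0.643]
wrist_force: [0.7, 0.1, 0.3]
width: 0.0051
finger_force: 0.0
```

```bash
python3 - <<'E'
from h import *
snap('wrist','f.png',(170,150,340,300),4);snap('side','g.png')
c=imaging.get_calibration('wrist');o=robot.get_obs();T=o['tool_pos'];print(T)
R=Ro.from_euler('xyz',o['ee_rot']).as_matrix()
print('tip',proj(c,T+R@[0,0,.025]),'pin top',proj(c,[.6812,-.1171,.07]))
E
```

```text
[ 0.67987801 -0.11605187  0.07485474]
tip [254.46078903 216.63221267] pin top [256.66938514 226.04433925]
```

View pics/f.png

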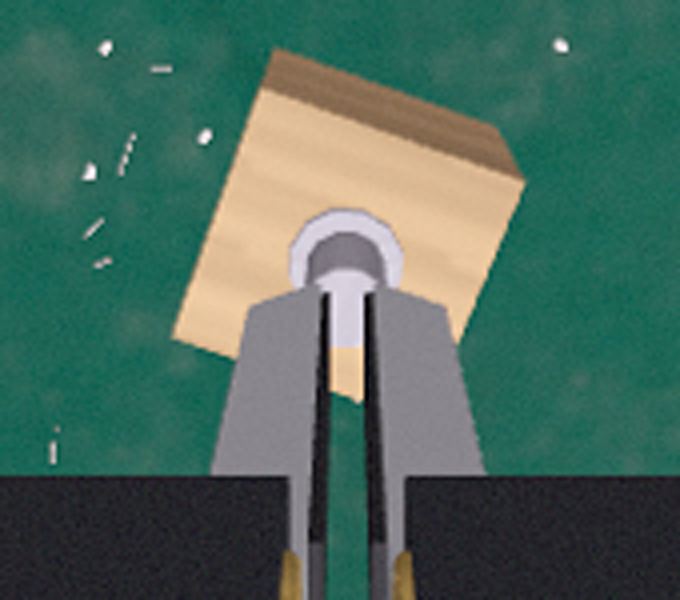

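```bash
python3 - <<'E'
from h import *
im=cv2.imread('pics/raw_g.png')[120:245,150:275]
cv2.imwrite('pics/g2.png',cv2.resize(im,None,fx=4,fy=4,interpolation=cv2.INTER_CUBIC))
c=imaging.get_calibration('side');o=robot.get_obs();T=o['tool_pos']
for z in(0,.025):print((proj(c,T-[0,0,z])-[150,120])*4)
E
```

```text
[197.02701726 321.37346623]
[200.36739605 356.47706892]
```

View pics/g2.png

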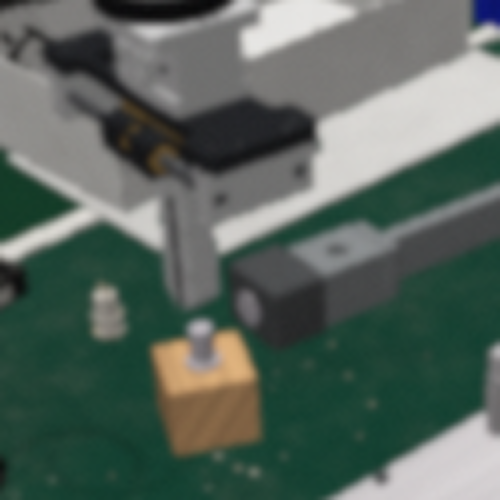

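Request:
{"op": "drive_tool", "data": {
  "series": [
    [0.035,[0,0,0],[0,0,0]],
    [0.04,[0,0,0],[0,0,0]],
    [0.04,[0,0,0.01],[0,0,0]],
    [0.04,[0,0,0.02],[0,0,0]],
    [0.04,[0,0,0.02],[0,0,0]]
  ]
}}

```text
time: 5.05
tool_pos: [0.6786, -0.1157, 0.0526]
ee_rot: [-3.139, 0.002, 0.643]
wrist_force: [0.4, -0.8, 0.2]
width: 0.0399
finger_force: 0.0
```

```bash
python3 - <<'E'
from h import *
snap('wrist','i.png');snap('side','j.png')
a=cv2.imread('pics/raw_i.png')[150:300,170:340];b=cv2.imread('pics/raw_j.png')[150:240,165:255]
r=lambda m:cv2.resize(m,None,fx=400/m.shape[1],fy=400/m.shape[1],interpolation=cv2.INTER_CUBIC)
a,b=r(a),r(b);o=np.zeros((400,800,3),np.uint8);o[:a.shape[0],:400]=a;o[:b.shape[0],400:]=b
cv2.imwrite('pics/k.png',o);q=robot.get_obs();print(q['tool_pos'],q['wrist_force'])
E
```

```text
[ 0.67962762 -0.11595757  0.05426582] [0.65869507 0.10781816 1.03121323]
```

View pics/k.png

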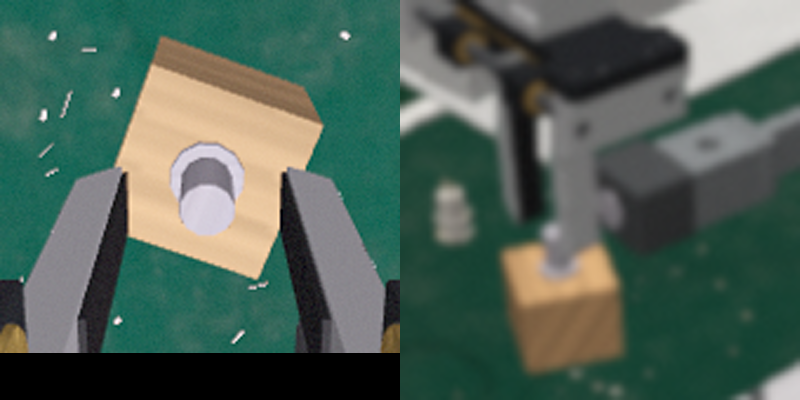

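```bash
python3 - <<'E'
from h import *
c=imaging.get_calibration('wrist');o=robot.get_obs();T=o['tool_pos'];R=Ro.from_euler('xyz',o['ee_rot']).as_matrix()
k=2.353
for n,u,v,z in(('pintop',207,210,.07),('flange',206,178,.048),('tipL',122,170,T[2]+.013),('tipR',288,170,T[2]+.013),('tipL25',122,170,T[2]-.025)):
    p=at(c,u/k+170-.3,v/k+150-.3,z);print(n,p.round(4),(R.T@(p-T)).round(4))
E
```

```text
pintop [ 0.681  -0.1178  0.07  ] [-0.      0.0023 -0.0157]
flange [ 0.6811 -0.1174  0.048 ] [0.0004 0.002  0.0063]
tipL [ 0.6758 -0.094   0.0673] [ 0.0101 -0.0199 -0.013 ]
tipR [ 0.7017 -0.1287  0.0673] [ 0.0101  0.0234 -0.013 ]
tipL25 [ 0.6616 -0.0989  0.0293] [-0.0042 -0.0245  0.025 ]
```

Request:
{"op": "drive_tool", "data": {
  "series": [
    [0.04,[0,0,0.006],[0,0,0]],
    [0.04,[0,0,0.013],[0,0,0]],
    [0.02,[0,0,0.013],[0,0,0]],
    [0.005,[0,0,0.013],[0,0,0]],
    [0.005,[0,0,0.013],[0,0,0]]
  ]
}}

```text
time: 5.78
tool_pos: [0.6801, -0.1161, 0.0422]
ee_rot: [3.141, -0.0, 0.643]
wrist_force: [1.1, 0.2, -0.8]
width: 0.0141
finger_force: 30.0
```

Request:
{"op": "drive_tool", "data": {
  "series": [
    [0.005,[0,0,0],[0,0,0]],
    [0.005,[0,0,0],[0,0,0]],
    [0.005,[0,0,0],[0,0,0]]
  ]
}}

```text
time: 6.15
tool_pos: [0.6801, -0.116, 0.0422]
ee_rot: [3.141, -0.0, 0.643]
wrist_force: [0.0, -0.4, -0.1]
width: 0.0143
finger_force: 30.0
```

Request:
{"op": "drive_tool", "data": {
  "series": [
    [0.005,[0,0,-0.015],[0,0,0]],
    [0.005,[0,0,-0.032],[0,0,0]],
    [0.005,[0,0,-0.05],[0,0,0]],
    [0.005,[0,0,-0.06],[0,0,0]],
    [0.005,[0,0,-0.06],[0,0,0]]
  ]
}}

```text
time: 6.78
tool_pos: [0.6807, -0.1162, 0.1038]
ee_rot: [3.139, -0.002, 0.643]
wrist_force: [-0.1, 0.2, -0.5]
width: 0.0145
finger_force: 30.0
```

Request:
{"op": "drive_tool", "data": {
  "series": [
    [0.005,[-0.035,0.015,0],[0,0,0]],
    [0.005,[-0.07,0.03,0],[0,0,0]],
    [0.005,[-0.11,0.047,0],[0,0,0]],
    [0.005,[-0.143,0.0605,0],[0,0,0]],
    [0.005,[-0.143,0.0605,0],[0,0,0]]
  ]
}}

```text
time: 7.4
tool_pos: [0.5999, -0.2522, 0.1009]
ee_rot: [-3.14, 0.001, 0.639]
wrist_force: [0.5, 1.0, -0.3]
width: 0.0142
finger_force: 30.0
```

Request:
{"op": "drive_tool", "data": {
  "series": [
    [0.005,[0,0,0],[0,0,0]],
    [0.005,[0,0,0],[0,0,0]]
  ]
}}

```text
time: 7.65
tool_pos: [0.6022, -0.2489, 0.1015]
ee_rot: [-3.141, -0.0, 0.644]
wrist_force: [-0.0, 0.3, 0.3]
width: 0.0144
finger_force: 30.0
```

```bash
python3 - <<'E'
from h import *
o=robot.get_obs();print(o['tool_pos'],o['ee_rot'],o['width'],o['finger_force'])
c=imaging.get_calibration('wrist');print(c['position'],c['rotation'])
snap('wrist','l.png',(170,150,340,290),4)
E
```

```text
[ 0.60219776 -0.24893133  0.10154596] [-3.14101474e+00 -9.23284408e-05  6.44380359e-01] 0.014421162660642778 29.99882698059082
[ 0.66522792 -0.20374616  0.29413481] [-0.26409837  0.00153023 -0.92732086]
```

View pics/l.png

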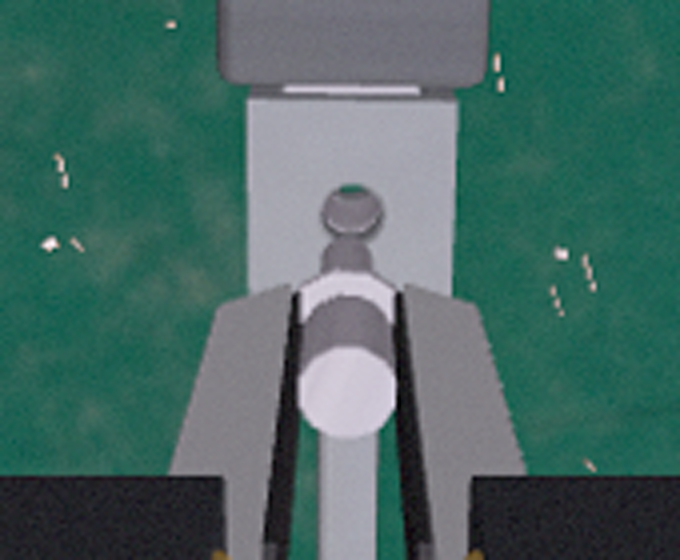

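```bash
python3 - <<'E'
from h import *
T=np.array([ 0.60219776,-0.24893133,0.10154596]);R=Ro.from_euler('xyz',[-3.14101474,-9.2e-5,.64438]).as_matrix()
c={'intrinsics':imaging.get_calibration('wrist')['intrinsics'],'position':[0.66522792,-0.20374616,0.29413481],'rotation':[-0.26409837,0.00153023,-0.92732086]}
f=lambda u,v,z:(R.T@(at(c,u/4+170-.4,v/4+150-.4,z)-T)).round(4)
print('hole',f(352.5,211,.04));print('pintop',f(347.5,392,T[2]+.028),f(299,392,T[2]+.028),f(396.5,392,T[2]+.028))
g=lambda x,z:((proj(c,T+R@[x,.0025,z])-[170,150]+.4)*4).round(1)
for x in(-.002,0,.002):print(x,'top',g(x,-.028),'tip front',g(x+.004,.035),'flange front top',g(x+.011,-.006),'flange front bot',g(x+.011,-.003))
print('bar',f(352.5,95,.04),f(348,550,.036), 'edges',f(248,180,.04),f(457,180,.04))
E
```

```text
hole [-0.0001  0.0025  0.0615]
pintop [ 0.      0.0015 -0.028 ] [ 0.     -0.0055 -0.028 ] [ 0.      0.0086 -0.028 ]
-0.002 top [354.4 404.8] tip front [352.8 240.8] flange front top [353.8 280.3] flange front bot [353.7 273.8]
0 top [354.5 392.1] tip front [352.8 230.9] flange front top [353.8 268.4] flange front bot [353.7 262.1]
0.002 top [354.5 379.3] tip front [352.8 220.9] flange front top [353.8 256.5] flange front bot [353.7 250.3]
bar [0.0251 0.0025 0.0615] [-0.0843  0.0015  0.0655] edges [ 0.0068 -0.0196  0.0616] [0.0067 0.0247 0.0615]
```

Request:
{"op": "drive_tool", "data": {
  "series": [
    [0.005,[0.0008,0.001,0.012],[0,0,0]],
    [0.005,[0.0008,0.001,0.022],[0,0,0]],
    [0.005,[0.0008,0.001,0.027],[0,0,0]],
    [0.005,[0.0008,0.001,0.032],[0,0,0]],
    [0.005,[0.0008,0.001,0.035],[0,0,0]]
  ]
}}

```text
time: 8.32
tool_pos: [0.6028, -0.2505, 0.0665]
ee_rot: [-3.141, 0.0, 0.643]
wrist_force: [0.2, -0.2, -1.6]
width: 0.014
finger_force: 30.0
```

Request:
{"op": "drive_tool", "data": {
  "series": [
    [0.005,[0,0,0.004],[0,0,0]],
    [0.005,[0,0,0.008],[0,0,0]],
    [0.005,[0,0,0.012],[0,0,0]],
    [0.005,[0,0,0.016],[0,0,0]],
    [0.005,[0,0,0.016],[0,0,0]]
  ]
}}

```text
time: 8.95
tool_pos: [0.6026, -0.2504, 0.0503]
ee_rot: [-3.141, 0.0, 0.643]
wrist_force: [0.1, 0.5, -0.3]
width: 0.0142
finger_force: 30.0
```

Request:
{"op": "drive_tool", "data": {
  "series": [
    [0.005,[0,0,0.004],[0,0,0]],
    [0.005,[0,0,0.007],[0,0,0]],
    [0.005,[0,0,0.01],[0,0,0]],
    [0.005,[0,0,0.01],[0,0,0]],
    [0.005,[0,0,0.01],[0,0,0]]
  ]
}}

```text
time: 9.57
tool_pos: [0.603, -0.2505, 0.041]
ee_rot: [3.141, -0.0, 0.643]
wrist_force: [0.1, 0.7, 0.6]
width: 0.014
finger_force: 30.0
```

Free so far; about 4 mm remain. Push on to contact.

Request:
{"op": "drive_tool", "data": {
  "series": [
    [0.005,[0,0,0.002],[0,0,0]],
    [0.005,[0,0,0.004],[0,0,0]],
    [0.005,[0,0,0.005],[0,0,0]],
    [0.005,[0,0,0.005],[0,0,0]]
  ]
}}

```text
time: 10.07
tool_pos: [0.6031, -0.2506, 0.0371]
ee_rot: [3.141, -0.0, 0.643]
wrist_force: [-2.1, 1.2, 5.0]
width: 0.0141
finger_force: 30.0
```

Request:
{"op": "drive_tool", "data": {
  "series": [
    [0.005,[0,0,0.001],[0,0,0]],
    [0.005,[0,0,0.001],[0,0,0]],
    [0.005,[0,0,0.001],[0,0,0]]
  ]
}}

```text
time: 10.45
tool_pos: [0.6031, -0.2506, 0.0371]
ee_rot: [3.14, -0.0, 0.643]
wrist_force: [-3.8, 1.4, 8.6]
width: 0.0142
finger_force: 30.0
```

Request:
{"op": "drive_tool", "data": {
  "series": [
    [0.03,[0,0,-0.001],[0,0,0]],
    [0.045,[0,0,-0.001],[0,0,0]],
    [0.045,[0,0,-0.02],[0,0,0]],
    [0.045,[0,0,-0.05],[0,0,0]],
    [0.045,[0,0,-0.08],[0,0,0]]
  ]
}}

```text
time: 11.08
tool_pos: [0.6031, -0.2506, 0.1167]
ee_rot: [3.141, -0.0, 0.643]
wrist_force: [-0.4, 0.5, 0.2]
width: 0.0446
finger_force: 0.0
```

Request:
{"op": "drive_tool", "data": {
  "series": [
    [0.045,[-0.03,0,0],[0,0,0]],
    [0.045,[-0.06,0,0],[0,0,0]],
    [0.045,[-0.06,0,0],[0,0,0]],
    [0.045,[-0.06,0,0],[0,0,0]]
  ]
}}

```text
time: 11.58
tool_pos: [0.5556, -0.2863, 0.1156]
ee_rot: [3.141, -0.001, 0.643]
wrist_force: [0.0, 0.5, 0.5]
width: 0.0449
finger_force: 0.0
```

```bash
python3 - <<'E'
from h import *
o=robot.get_obs();print(o['tool_pos'],o['ee_rot'],o['width'])
c=imaging.get_calibration('wrist');print(c['position'],c['rotation'])
snap('wrist','m.png',(90,60,350,255),3)
E
```

```text
[ 0.5555734  -0.28630227  0.1156498 ] [ 3.14061318e+00 -1.01817388e-03  6.42772836e-01] 0.044929899681120385
[ 0.61835122 -0.24111949  0.3082975 ] [-2.63197875e-01 -5.45013339e-05 -9.28966964e-01]
```

View pics/m.png

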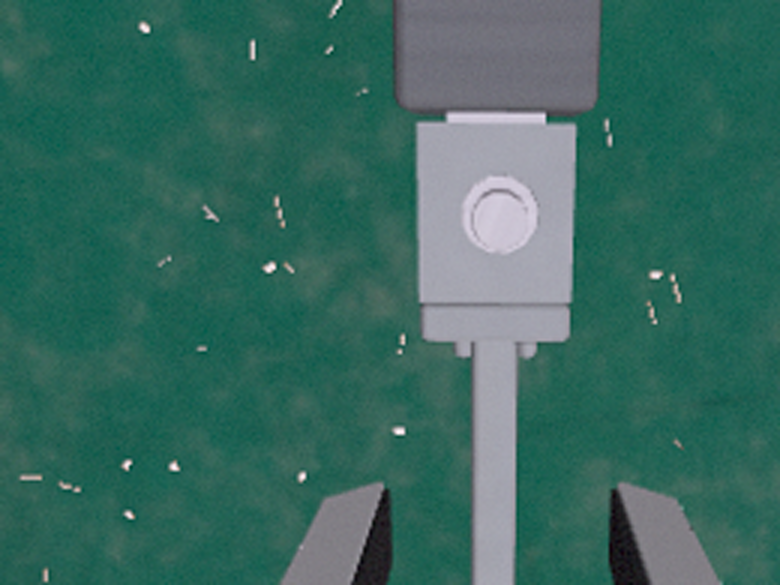

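```bash
python3 - <<'E'
from h import *
o=robot.get_obs();T=np.array([.5555734,-.28630227,.1156498]);R=Ro.from_euler('xyz',[3.14061318,-1.018e-3,.642773]).as_matrix()
c={'intrinsics':imaging.get_calibration('wrist')['intrinsics'],'position':[ 0.61835122,-0.24111949,0.3082975 ],'rotation':[-2.63197875e-01,-5.45013339e-05,-9.28966964e-01]}
f=lambda u,v,z:(R.T@(at(c,u/3+90-.3,v/3+60-.3,z)-T)).round(4)
print('flange',f(500,214,.043),'top',f(499,222,.065));print(f(495.5,360,.036),f(494,570,.036));print('roof edges',f(496,124,.04),f(496,303,.04))
print('tips',f(387,487,T[2]+.013),f(611,487,T[2]+.013))
E
```

```text
flange [0.059  0.0014 0.0727] top [0.0585 0.0012 0.0507]
[0.0155 0.0001 0.0797] [-0.0529 -0.0006  0.0796]
roof edges [0.0832 0.0004 0.0757] [0.0334 0.0003 0.0757]
tips [ 0.01   -0.0217 -0.013 ] [ 0.01    0.0242 -0.013 ]
```

Request:
{"op": "drive_tool", "data": {
  "series": [
    [0.045,[0,-0.0013,0.03],[0,0,0.011]],
    [0.045,[0,-0.0013,0.06],[0,0,0.011]],
    [0.045,[0,-0.0013,0.09],[0,0,0.011]],
    [0.045,[0,-0.0013,0.105],[0,0,0.011]],
    [0.045,[0,-0.0013,0.105],[0,0,0.011]]
  ]
}}

```text
time: 12.25
tool_pos: [0.5538, -0.2845, 0.0086]
ee_rot: [-3.139, 0.001, 0.633]
wrist_force: [-0.2, 0.9, 0.2]
width: 0.0452
finger_force: 0.0
```

Request:
{"op": "drive_tool", "data": {
  "series": [
    [0.045,[0,0,0.005],[0,0,0]],
    [0.045,[0,0,0.01],[0,0,0]],
    [0.045,[0,0,0.013],[0,0,0]],
    [0.045,[0,0,0.013],[0,0,0]],
    [0.045,[0,0,0.013],[0,0,0]]
  ]
}}

```text
time: 12.88
tool_pos: [0.5542, -0.2855, -0.0029]
ee_rot: [3.141, -0.0, 0.632]
wrist_force: [-0.4, -0.5, -0.9]
width: 0.0454
finger_force: 0.0
```

Request:
{"op": "drive_tool", "data": {
  "series": [
    [0.025,[0,0,0],[0,0,0]],
    [0.005,[0,0,0],[0,0,0]],
    [0.005,[0,0,0],[0,0,0]],
    [0.005,[0,0,0],[0,0,0]],
    [0.005,[0,0,0],[0,0,0]]
  ]
}}

```text
time: 13.5
tool_pos: [0.5541, -0.2854, -0.0031]
ee_rot: [-3.141, 0.0, 0.632]
wrist_force: [-0.4, 0.8, 0.8]
width: 0.0137
finger_force: 30.0
```

Request:
{"op": "drive_tool", "data": {
  "series": [
    [0.005,[0,0,-0.002],[0,0,0]],
    [0.005,[0,0,-0.006],[0,0,0]],
    [0.005,[0,0,-0.012],[0,0,0]],
    [0.005,[0,0,-0.018],[0,0,0]],
    [0.005,[0,0,-0.02],[0,0,0]]
  ]
}}

```text
time: 14.12
tool_pos: [0.5544, -0.2857, 0.0175]
ee_rot: [3.141, -0.0, 0.632]
wrist_force: [0.4, -0.6, -8.0]
width: 0.0136
finger_force: 30.0
```

```bash
python3 - <<'E'
from h import *
o=robot.get_obs();print(o['tool_pos'],o['ee_rot'],o['width'],o['wrist_force'],o['wrist_torque'])
snap('side','n.png');a=cv2.imread('pics/raw_n.png')[140:300,170:330]
cv2.imwrite('pics/n2.png',cv2.resize(a,None,fx=3.7,fy=3.7,interpolation=cv2.INTER_CUBIC))
E
```

```text
[ 0.55443046 -0.28565738  0.01752651] [ 3.14061738e+00 -2.38686608e-04  6.31770662e-01] 0.013637285375325185 [ 0.44494932 -0.59537561 -8.00066504] [ 0.01825909 -0.02244275 -0.05922652]
```

```bash
python3 - <<'E'
from h import *
K=imaging.get_calibration('wrist')['intrinsics']
c={'intrinsics':K,'position':[0.74357808,-0.07298347,0.32560308],'rotation':[-0.26145112,-0.00267291,-0.93064999]}
f=lambda u,v,z:at(c,u/1.5625-.2,v/1.5625-.2,z)[:2]
# fixture-frame (x,y) <-> world, wrist e picture then d picture then side
P=[];
for (u,v,z),m in {(197,108,.012):(.255,-.04),(158,208.5,.036):None,(146,175,.042):(.215,-.0175) }.items():
    if m:P.append((m,f(u,v,z)))
# plate edge right: points
a=f(206,180,.012);b=f(241,400,.012);print('edge yaw',np.arctan2(*(a-b)[::-1]))
end=f(64,117,.012);print('end edge',end,f(197,108,.012))
for yaw in(.69,.70,.71):
    ex=np.array([np.cos(yaw),np.sin(yaw)]);ey=np.array([-ex[1],ex[0]])
    print(yaw,[np.round(w-m[0]*ex-m[1]*ey,4) for m,w in P], 'line y=-40:',[(p@ey+.04).round(4) for p in(a,b)],'seat y for (.478,-.085)',(np.array([.478,-.085])@ey).round(4))
print([f(u,v,.012).round(4) for u,v in((72,131),(178,123),(125,354),(219,348))])
E
```

```text
edge yaw 0.7003131498620322
end edge [0.64743972 0.10866008] [0.69993712 0.04675357]
0.69 [array([ 0.4778, -0.0847]), array([ 0.4793, -0.0831])] line y=-40: [np.float64(-0.3684), np.float64(-0.37)] seat y for (.478,-.085) -0.3698
0.7 [array([ 0.4791, -0.0869]), array([ 0.4806, -0.0848])] line y=-40: [np.float64(-0.3737), np.float64(-0.3737)] seat y for (.478,-.085) -0.3729
0.71 [array([ 0.4805, -0.0891]), array([ 0.4818, -0.0866])] line y=-40: [np.float64(-0.3789), np.float64(-0.3774)] seat y for (.478,-.085) -0.376
[array([0.6431, 0.1011]), array([0.6857, 0.0516]), array([0.5333, 0.0056]), array([ 0.5756, -0.0439])]
```

Request:
{"op": "drive_tool", "data": {
  "series": [
    [0.005,[0,0,-0.01],[0,0,0]],
    [0.005,[0,0,-0.028],[0,0,0]],
    [0.005,[0,0,-0.048],[0,0,0]],
    [0.005,[0,0,-0.066],[0,0,0]],
    [0.005,[0,0,-0.074],[0,0,0]]
  ]
}}

```text
time: 14.8
tool_pos: [0.5553, -0.2861, 0.0939]
ee_rot: [3.137, -0.002, 0.632]
wrist_force: [0.4, 0.8, -7.3]
width: 0.0136
finger_force: 30.0
```

Request:
{"op": "drive_tool", "data": {
  "series": [
    [0.005,[0.009,-0.009,0],[0,0,0]],
    [0.005,[0.026,-0.026,0],[0,0,0]],
    [0.005,[0.049,-0.05,0],[0,0,0]],
    [0.005,[0.075,-0.077,0],[0,0,0]],
    [0.005,[0.101,-0.104,0],[0,0,0]]
  ]
}}

```text
time: 15.42
tool_pos: [0.5734, -0.1383, 0.0895]
ee_rot: [-3.139, 0.001, 0.633]
wrist_force: [0.2, 0.2, -8.7]
width: 0.0141
finger_force: 30.0
```

Request:
{"op": "drive_tool", "data": {
  "series": [
    [0.005,[0.026,-0.027,0],[0,0,-0.014]],
    [0.005,[0.052,-0.054,0],[0,0,-0.03]],
    [0.005,[0.078,-0.08,0],[0,0,-0.046]],
    [0.005,[0.1,-0.102,0],[0,0,-0.06]],
    [0.005,[0.112,-0.114,0],[0,0,-0.068]]
  ]
}}

```text
time: 16.05
tool_pos: [0.5961, 0.0197, 0.0897]
ee_rot: [-3.139, 0.001, 0.703]
wrist_force: [-0.4, -1.0, -7.9]
width: 0.014
finger_force: 30.0
```

Request:
{"op": "drive_tool", "data": {
  "series": [
    [0.005,[0,0,0],[0,0,0]],
    [0.005,[0,0,0],[0,0,0]],
    [0.005,[0,0,0],[0,0,0]],
    [0.005,[0,0,0],[0,0,0]]
  ]
}}

```text
time: 16.55
tool_pos: [0.5972, 0.0153, 0.0909]
ee_rot: [3.141, 0.0, 0.698]
wrist_force: [0.1, 0.2, -7.4]
width: 0.0137
finger_force: 30.0
```

```bash
python3 - <<'E'
from h import *
o=robot.get_obs();print(o['tool_pos'],o['ee_rot'],o['width'],o['wrist_force'],o['wrist_torque'])
s=cv2.cvtColor(imaging.snapshot('wrist'),cv2.COLOR_RGB2GRAY)
# lever in tool frame: weight/roof/pin positions vs picture m (same camera) -> slip/tilt by template match
m=cv2.imread('pics/raw_m.png',0)
c=imaging.get_calibration('wrist');T=o['tool_pos'];R=Ro.from_euler('xyz',o['ee_rot']).as_matrix()
# predicted pixels for level lever, underside at T+.003
for n,p in(('roof near edge',[.0343,.0013,-.043+.0]),('roof far edge',[.084,.0013,-.043]),('pin top',[.059,.0013,-.068])):
    print(n,proj(c,T+R@np.array(p)).round(1))
u=int(proj(c,T+R@[.06,.0013,-.043])[0])
col=s[:250,u+12:u+20].mean(1);g=np.abs(np.diff(col));print([(i,round(float(g[i]))) for i in range(249) if g[i]>12])
E
```

```text
[0.59724586 0.01529502 0.09087246] [3.14141430e+00 1.80282236e-04 6.98257924e-01] 0.013706584527441692 [ 0.05334415  0.24580291 -7.38521759] [ 0.01992263 -0.06247989 -0.00562975]
roof near edge [256.1 197.7]
roof far edge [256.   93.6]
pin top [255.9 155.9]
[(83, 50), (84, 76), (85, 14), (92, 19), (93, 16), (135, 14), (136, 15), (139, 13), (197, 33), (199, 12), (218, 13), (224, 17)]
```

```bash
python3 -c "
from bench import robot
print(robot.close_job())"
```

```text
the job is handed in; nothing more can be done
None
```

I pushed the pin home and handed the job in with the lever gripped at its balance point, held level about 50 mm above its seat and in line with the fixture. The hand-in returned no verdict. I worked out the final position over the fixture from earlier pictures and the arm's readings, because my ten picture views were used up.

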